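# Sweep the loose jar caps off the light box

### The job

Clear the light box beside the microscope: with your fingertips sweep the three loose orange caps across it and over its end into the blue catch tray, so that all three come to rest inside the tray. Only push them, do not pick any of them up, and leave the standing specimen vial, the slide case, the oil bottle and the filter cube upright where they are.

Things in the scene. Friction and masses are not known exactly. Their poses are not given: they have to be found in the camera images.
- light_box: flat white light box fixed to the desk, 240 mm along its x, 260 mm along its y, top surface 35 mm above the desk and level, no rim; origin at the centre of its underside. The three caps and the vial stand on it in four rows parallel to its y axis, about 58 mm apart, one thing to a row, each within 50 mm of the middle line (y = 0)
- tray: blue open catch tray fixed to the desk against one end of the light box (its +y or its -y end, this varies), 240 mm along x, 120 mm along y, rims 30 mm high (5 mm below the top of the light box), walls and floor 4 mm thick, long wall 2 mm from the light box's end face; axes parallel to the light box's; origin at the centre of its underside. A cap pushed over that end of the light box drops into it
- vial: glass specimen vial with green cap and paper label, standing loose and upright among the caps on the light box, 29 mm in diameter, 58 mm high, about 50 g; origin at the centre of its underside; to be left alone
- slide_case: loose grey and black microscope slide case, 200 x 100 x 33 mm, lying on the desk beyond the end of the light box opposite the tray, 12 mm from it; origin at the centre of its underside; to be left alone
- oil_bottle: small loose amber bottle, 40 mm in diameter, 85 mm high, standing on the desk beyond the light box; origin at the centre of its underside; to be left alone
- filter_cube: loose black filter cube, 42 x 42 x 34 mm, on the desk near the robot; origin at the centre of its underside; to be left alone
- cap_a: loose orange ribbed screw cap of a sample jar, a solid disc 30 mm in diameter and 12 mm high, about 15 g, lying flat on the light box at the start; origin at the centre of the disc (6 mm above what it lies on), z along its axis
- cap_b: loose orange ribbed screw cap of a sample jar, a solid disc 30 mm in diameter and 12 mm high, about 15 g, lying flat on the light box at the start; origin at the centre of the disc (6 mm above what it lies on), z along its axis
- cap_c: loose orange ribbed screw cap of a sample jar, a solid disc 30 mm in diameter and 12 mm high, about 15 g, lying flat on the light box at the start; origin at the centre of the disc (6 mm above what it lies on), z along its axis

How it is judged:
At the end, for the whole second after the job is handed in: The middle of each of the three caps is within the tray's inner walls and less than 34 mm above the desk, and each cap is at rest (below 30 mm/s), any side up. Vial, slide case, oil bottle and filter cube are within 10 mm of where they started and upright (within 0.15 rad) (x of cap_a in the frame of tray between -0.116 and 0.116 m and y of cap_a in the frame of tray between -0.056 and 0.056 m and height (world z) of each of cap_a, cap_b, cap_c below 0.034 m and linear speed of each of cap_a, cap_b, cap_c below 0.03 m/s and x of cap_b in the frame of tray between -0.116 and 0.116 m and y of cap_b in the frame of tray between -0.056 and 0.056 m and x of cap_c in the frame of tray between -0.116 and 0.116 m and y of cap_c in the frame of tray between -0.056 and 0.056 m and distance of each of vial, slide_case, oil_bottle, filter_cube from where it was at the start of the episode below 0.01 m and angle between each of vial, slide_case, oil_bottle, filter_cube's own z axis and vertical below 0.15 rad); the robot touches nothing.
It fails at once if a cap is lifted or carried: its middle rises more than 20 mm above where it lay on the light box (height (world z) of any of cap_a, cap_b, cap_c above 0.061 m).
It fails at once if the specimen vial, slide case, oil bottle or filter cube is shifted by more than 10 mm or knocked over (distance of any of vial, slide_case, oil_bottle, filter_cube from where it was at the start of the episode above 0.01 m or angle between any of vial, slide_case, oil_bottle, filter_cube's own z axis and vertical above 0.35 rad).
It also fails if it takes over 50 s, if anything falls off the work surface, if the arm or the gripper's body presses on something with over 40 N, if the wrist force passes 120 N, or if a joint passes its speed limit or range.

### The arm

A 6-joint arm with a two-finger parallel gripper is mounted at the origin on the work surface. World frame = base frame: x ahead of the robot, y to its left, z up, the work surface at z = 0. Lengths are in m, angles in rad, forces in N, time in s.
With the tool pointing down it reaches from about 0.325 to 0.925 m from the base axis. Payload 3.1 kg.
Tool frame: the origin (TCP) lies on the centre line of the jaws, within the pads' length; the fingertips stand 11 mm ahead of it and the grasp point (between the pads) lies 8 mm behind it; z points along the fingers, y is the line along which they close (so a half turn about z gives the same grasp; the last joint's range is limited). The gripper opens to 85 mm and grips with 20 to 120 N. Pads are 22 mm wide; open, the fingers measure 114 mm over their backs; the gripper's body (76 mm by 85 mm) begins 54 mm behind the grasp point. The pads swing forward as they close: fully open they stand 13 mm farther back than shut.
Start: joints at [1.19, 0.217, 1.613, -0, 1.311, -0.112], TCP at [0.166, 0.603, 0.242] pointing down, gripper open.
Joint ranges: [-2.75, 2.75], [-0.78, 2.1], [0.31, 2.55], [-1.13, 4.27], [0.13, 2.63], [-2.58, 2.58]. Speed limits (rad/s): [2.79, 2.79, 3.14, 3.14, 3.14, 3.14].

### API

Orientations are given as a 3x3 rotation matrix whose columns are the frame's x, y, z axes.
In Python, from workcell import * gives the robot as it stands.
- The arm moves only by the tool servo_tool, never from a script. Its argument "deltas" is a list of rows, each a list of 3 entries, a list of its own where there are three numbers: the shift along the tool's x, y, z scaled (see below), then the turn, a rotation vector about the tool's x, y, z scaled (see below), then the closure, from 0 (fully open) to 1 (shut). In form: [[[tx, ty, tz], [rx, ry, rz], claw], ...]. A call has 1 to 20 rows; each row shifts and turns the commanded pose from where the row before left it, along the tool's axes as they then stand; what a row does not reach is not made up. The controller multiplies each number of a shift by 150 mm and each number of a turn by 60 degrees. A row lasts 1/10 s, in which the tool goes at most 50 mm and 8.59 degrees, less where a joint would pass 70% of its speed; a pose out of reach is approached as far as the arm can. A call with a number of a shift or a turn outside -1 to 1 is refused whole. A call with a gripper value outside its range is refused whole. The fingers move at their own pace and stop on an object; "grip_force" is the grip in N (left out, the last holds). Time passes only in rows, so rows that do not move let the fingers close. It gives the time, the measured TCP pose, the force, the opening and the grip force at its end, in the units of the state.
- observe(): the state, without advancing time (a new reading comes with each control period).
- grab_frame(name): name is "side" or "top"; returns a dict with "frame" (384x512x3 uint8, red, green, blue), "camera_matrix" (3x3 intrinsics, pixels), "T" (4x4, takes a point from camera to world coordinates). Camera axes: x right, y down, z forward; pixel columns grow to the right and rows downward; lengths in m; the calibration is good to about 2 mm. A picture is of the moment at which its call begins. There is no depth.
- finish_job(): hands the job in; it is judged then, once.
The state is a dict: "clock": time; "joint_pos": joint angles; "dq": joint speeds; "joint_torque": joint torques, N m; "tool_pos": TCP position; "eef_rot": TCP orientation; "contact_force": force on the tool from outside, world axes, zero at the start; "ft_torque": the same for the moment, N m; "gripper_width": opening from 0.0 (shut) to 1.0 (fully open); "gripper_force": force on a finger pad.
Only numpy, scipy, OpenCV 4.12 (cv2) and the standard library are available. Lean on these libraries where they do the work, as an engineer would, in place of code of your own. Each camera call takes 0.05 s, during which the arm holds its last target. There are 200 camera calls.

## Working session

There is one attempt and no reset: what is moved stays moved. The work goes in short steps, Python scripts to look and compute and a tool call to move; the robot and the scene stay as the last step left them, time stands still between calls to the robot, and variables do not carry over. Pictures are saved under pics/ and viewed, at most 10 in all, crops included, and the job is handed in when it is done.

Besides the shell and the picture viewer there is one more tool, called after "Call:" as name([rows], argument=value, ...), one row to a line, values as JSON. servo_tool: Moves the arm, as the interface text tells. Its arguments: {"type":"object","properties":{"deltas":{"type":"array","items":{"type":"array"}},"grip_force":{"type":"number"}},"required":["deltas"]}

```bash
mkdir -p pics; cat > h.py <<'E'
from workcell import *
import numpy as np, cv2
def snap(n,f):
    d=grab_frame(n); cv2.imwrite('pics/'+f,cv2.cvtColor(cv2.resize(d['frame'],(800,600),interpolation=cv2.INTER_CUBIC),cv2.COLOR_RGB2BGR))
    np.savez('pics/'+f+'.npz',f=d['frame'],K=d['camera_matrix'],T=d['T']); return d
def ray(d,u,v,z):
    T=d['T']; r=T[:3,:3]@np.linalg.inv(d['camera_matrix'])@np.array([u,v,1.]); o=T[:3,3]
    return (o+r*(z-o[2])/r[2])
E
python3 - <<'E'
from h import *
for n in('top','side'):
    d=snap(n,n+'1.png'); print(d['T'].round(3))
s=observe(); print(s['clock'],s['tool_pos'],s['eef_rot'])
E
```

```text
[[-0.075 -0.973  0.22   0.328]
 [-0.997  0.073 -0.018  0.068]
 [ 0.002 -0.221 -0.975  0.866]
 [ 0.     0.     0.     1.   ]]
[[-0.961 -0.217  0.171  0.383]
 [-0.276  0.734 -0.621  0.608]
 [ 0.01  -0.644 -0.765  0.727]
 [ 0.     0.     0.     1.   ]]
0.1 [0.16567629 0.60189365 0.24107801] [[-9.64088294e-01  2.65580639e-01 -8.28184743e-04]
 [ 2.65581804e-01  9.64086189e-01 -2.03097348e-03]
 [ 2.59054240e-04 -2.17798855e-03 -9.99997595e-01]]
```

View pics/top1.png

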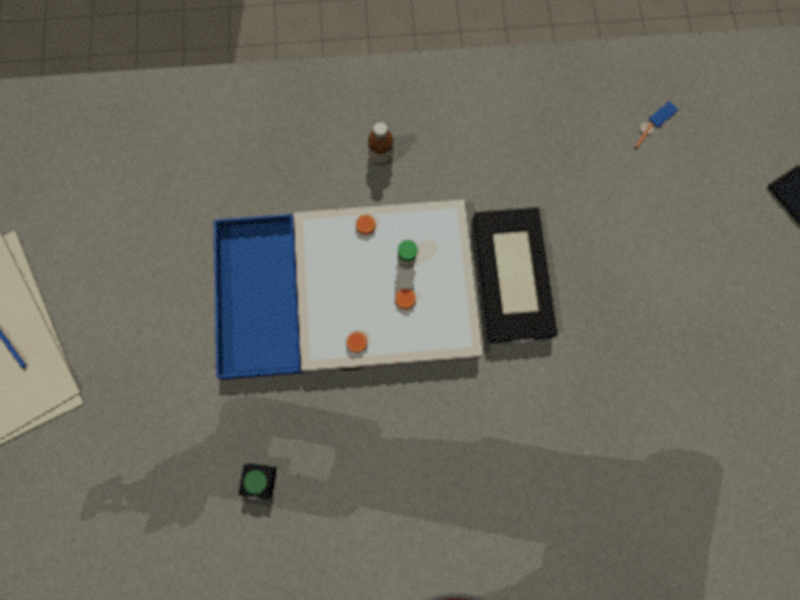

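View pics/side1.png

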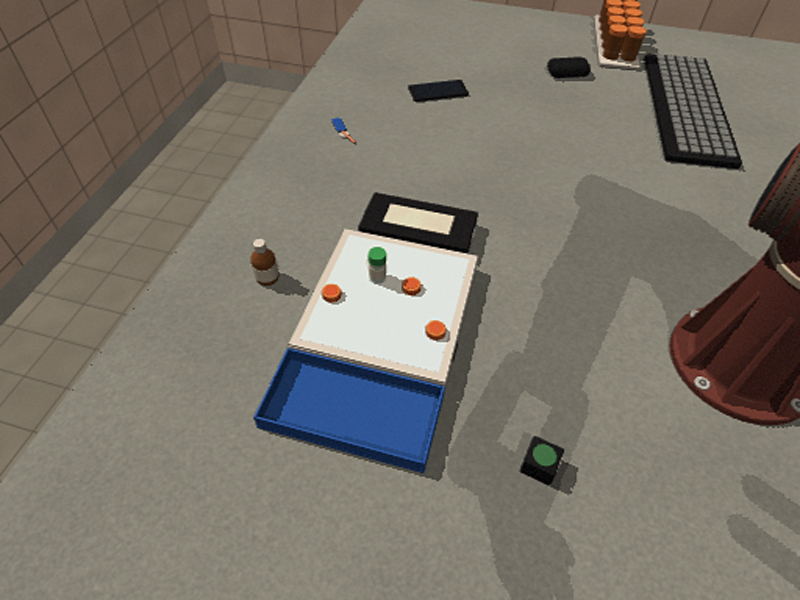

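The top view shows the box with corners at about (295,212), (466,201), (481,357) and (302,369). The caps are at (366,224), (405,298) and (357,342), the vial top is at (408,250), and the tray lies to the left (+y).

```bash
python3 - <<'E'
from h import *
def ld(n):
    z=np.load(f'pics/{n}1.png.npz'); return dict(frame=z['f'],camera_matrix=z['K'],T=z['T'])
t=ld('top'); s=ld('side')
p=lambda d,L,z:[print(ray(d,(u+.5)*.64-.5,(v+.5)*.64-.5,z).round(4)) for u,v in L]
print('box');p(t,[(295,212),(466,201),(481,357),(302,369)],.035); print('side');p(s,[(290,347),(346,230),(477,255),(445,381)],.035)
print('vialtop');p(t,[(408,249)],.058);p(s,[(377,254)],.058)
print('bottle');p(t,[(380,128)],.085);p(s,[(260,243)],.085)
print('case');p(t,[(473,212),(540,208),(555,336),(486,342)],.033)
for n,d in(('top',t),('side',s)):
    h=cv2.cvtColor(d['frame'],cv2.COLOR_RGB2HSV); m=cv2.inRange(h,(3,170,120),(16,255,255))
    k,_,st,c=cv2.connectedComponentsWithStats(m)
    for i in range(1,k):
        if st[i,4]>30: print(n,st[i,4],c[i].round(1),ray(d,*c[i],.045).round(4))
E
```

```text
box
[0.6623 0.1808 0.035 ]
[ 0.6608 -0.0781  0.035 ]
[ 0.4233 -0.0747  0.035 ]
[0.4253 0.1804 0.035 ]
side
[0.6552 0.1895 0.035 ]
[ 0.6577 -0.0689  0.035 ]
[ 0.4256 -0.0745  0.035 ]
[0.4234 0.1817 0.035 ]
vialtop
[0.5842 0.0172 0.058 ]
[ 0.5815 -0.0074  0.058 ]
bottle
[0.7638 0.0445 0.085 ]
[0.7591 0.0473 0.085 ]
case
[ 0.6432 -0.0872  0.033 ]
[ 0.6421 -0.1891  0.033 ]
[ 0.4458 -0.1847  0.033 ]
[ 0.4445 -0.0846  0.033 ]
top 88 [233.5 143.5] [0.6309 0.0766 0.045 ]
top 101 [259.1 191. ] [0.5141 0.0267 0.045 ]
top 99 [228.  218.7] [0.4565 0.1004 0.045 ]
side 405 [399.5  10.5] [ 0.209  -1.0523  0.045 ]
side 76 [262.9 181.7] [0.5138 0.0289 0.045 ]
side 80 [211.6 186. ] [0.631  0.0783 0.045 ]
side 98 [278.6 210. ] [0.4563 0.103  0.045 ]
```

Call:
servo_tool([
  [[0, 0, 0], [0, 0, 0.138], 0.82],
  [[0, 0, 0], [0, 0, 0.138], 0.82],
  [[0, 0, 0], [0, 0, 0.138], 0.82],
  [[0, 0, 0], [0, 0, 0.138], 0.82],
  [[0, 0, 0], [0, 0, 0.138], 0.82],
  [[0, 0, 0], [0, 0, 0.138], 0.82],
  [[0, 0, 0], [0, 0, 0.138], 0.82],
  [[0, 0, 0], [0, 0, 0.138], 0.82],
  [[0, 0, 0], [0, 0, 0.138], 0.82],
  [[0, 0, 0], [0, 0, 0], 0.82],
])

```text
clock: 1.1
tool_pos: [0.1658, 0.6022, 0.2416]
eef_rot: [[-0.002, 1.0, -0.0], [1.0, 0.002, -0.001], [-0.001, -0.0, -1.0]]
contact_force: [0.2, 0.1, 0.1]
gripper_width: 0.18
gripper_force: 0.0
```

Call:
servo_tool([
  [[-0.21, 0.17, 0], [0, 0, 0], 0.82],
  [[-0.21, 0.17, 0], [0, 0, 0], 0.82],
  [[-0.21, 0.17, 0], [0, 0, 0], 0.82],
  [[-0.21, 0.17, 0], [0, 0, 0], 0.82],
  [[-0.21, 0.17, 0], [0, 0, 0], 0.82],
  [[-0.21, 0.17, 0], [0, 0, 0], 0.82],
  [[-0.21, 0.17, 0], [0, 0, 0], 0.82],
  [[-0.21, 0.17, 0], [0, 0, 0], 0.82],
  [[-0.21, 0.17, 0], [0, 0, 0], 0.82],
  [[-0.21, 0.17, 0], [0, 0, 0], 0.82],
  [[-0.21, 0.17, 0], [0, 0, 0], 0.82],
  [[-0.21, 0.17, 0], [0, 0, 0], 0.82],
  [[-0.21, 0.17, 0], [0, 0, 0], 0.82],
  [[-0.21, 0.17, 0], [0, 0, 0], 0.82],
  [[-0.21, 0.17, 0], [0, 0, 0], 0.82],
  [[-0.21, 0.17, 0], [0, 0, 0], 0.82],
  [[-0.21, 0.17, 0], [0, 0, 0], 0.82],
  [[-0.21, 0.17, 0], [0, 0, 0], 0.82],
  [[0, 0, 0], [0, 0, 0], 0.82],
  [[0, 0, 0], [0, 0, 0], 0.82],
])

```text
clock: 3.1
tool_pos: [0.6257, 0.0354, 0.2416]
eef_rot: [[-0.002, 1.0, -0.002], [1.0, 0.002, 0.001], [0.001, -0.002, -1.0]]
contact_force: [-0.9, -0.2, 0.8]
gripper_width: 0.179
gripper_force: 0.0
```

Call:
servo_tool([
  [[-0.01, 0.035, 0.2], [0, 0, 0], 0.82],
  [[0, 0, 0.2], [0, 0, 0], 0.82],
  [[0, 0, 0.2], [0, 0, 0], 0.82],
  [[0, 0, 0.2], [0, 0, 0], 0.82],
  [[0, 0, 0.2], [0, 0, 0], 0.82],
  [[0, 0, 0.2], [0, 0, 0], 0.82],
  [[0, 0, 0], [0, 0, 0], 0.82],
  [[0, 0, 0], [0, 0, 0], 0.82],
])

```text
clock: 3.9
tool_pos: [0.6299, 0.0358, 0.0621]
eef_rot: [[-0.004, 1.0, -0.002], [1.0, 0.004, 0.0], [0.0, -0.002, -1.0]]
contact_force: [0.6, 0.1, 0.5]
gripper_width: 0.175
gripper_force: 0.0
```

```bash
python3 - <<'E'
from h import *
d=snap('side','a.png'); c=d['frame'][120:270,150:350]; cv2.imwrite('pics/s2.png',cv2.cvtColor(cv2.resize(c,(800,600),interpolation=cv2.INTER_CUBIC),cv2.COLOR_RGB2BGR))
E
```

```text
(no output)
```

View pics/s2.png

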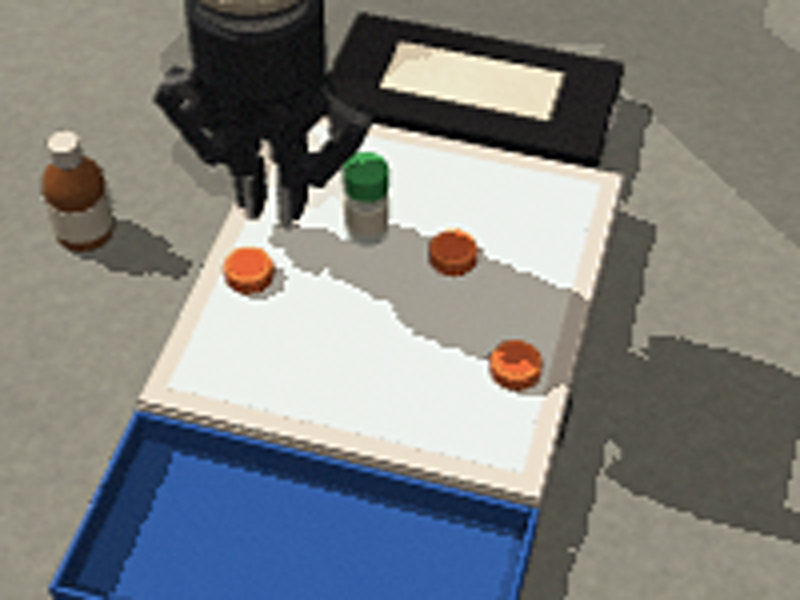

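The knuckles bulge towards the vial (crop (350,130) against the vial cap at (365,165)), so I'll check the knuckle height before going lower.

```bash
python3 - <<'E'
from h import *
z=np.load('pics/a.png.npz'); d=dict(camera_matrix=z['K'],T=z['T']); o=d['T'][:3,3]
for u,v in [(370,125),(345,88),(345,150),(325,180),(252,215),(288,226),(160,95)]:
    a=ray(d,150+u/4,120+v/4,0.); r=a-o
    for y in (.036,): print((u,v),(o+r*(y-o[1])/r[1]).round(3))
E
```

```text
(370, 125) [0.564 0.036 0.143]
(345, 88) [0.578 0.036 0.168]
(345, 150) [0.579 0.036 0.118]
(325, 180) [0.593 0.036 0.089]
(252, 215) [0.643 0.036 0.041]
(288, 226) [0.619 0.036 0.039]
(160, 95) [0.694 0.036 0.131]
```

Call:
servo_tool([
  [[0.055, 0.02, 0], [0, 0, 0], 0.82],
  [[0, 0, 0.035], [0, 0, 0], 0.82],
  [[0, 0, 0.035], [0, 0, 0], 0.82],
  [[0, 0, 0], [0, 0, 0], 0.82],
  [[0.05, 0, 0], [0, 0, 0], 0.82],
  [[0.05, 0, 0], [0, 0, 0], 0.82],
  [[0.05, 0, 0], [0, 0, 0], 0.82],
  [[0.05, 0, 0], [0, 0, 0], 0.82],
  [[0, 0, 0], [0, 0, 0], 0.82],
])

```text
clock: 4.85
tool_pos: [0.6339, 0.0743, 0.0519]
eef_rot: [[-0.003, 1.0, 0.0], [1.0, 0.003, 0.0], [0.0, 0.0, -1.0]]
contact_force: [-0.1, 0.2, -0.1]
gripper_width: 0.177
gripper_force: 0.0
```

```bash
python3 - <<'E'
from h import *
d=snap('side','b.png'); c=d['frame'][120:270,150:350]; cv2.imwrite('pics/s3.png',cv2.cvtColor(cv2.resize(c,(800,600),interpolation=cv2.INTER_CUBIC),cv2.COLOR_RGB2BGR))
E
```

```text
(no output)
```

View pics/s3.png

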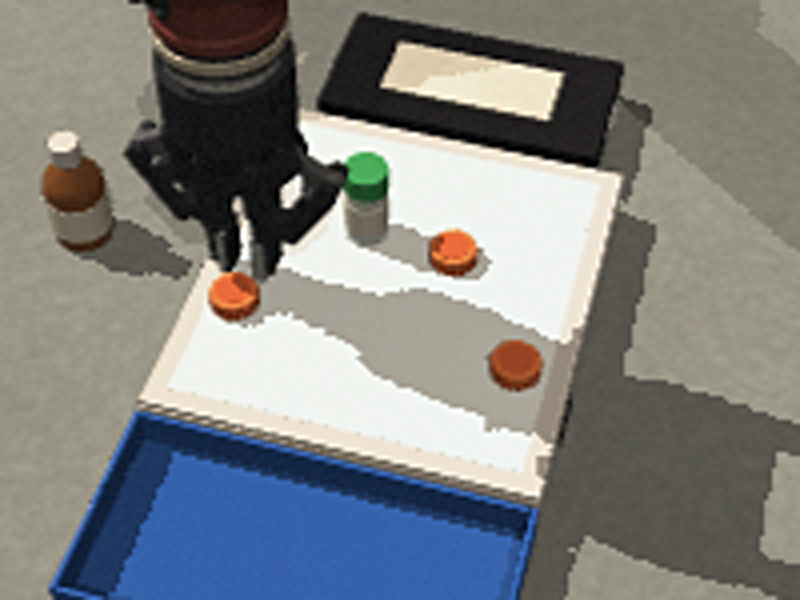

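The cap has moved from crop (248,270) to (234,295) and sits ahead of the fingertips. The vial at (366,200) is untouched, so I'll carry on pushing.

Call:
servo_tool([
  [[0.055, 0, 0], [0, 0, 0], 0.82],
  [[0.055, 0, 0], [0, 0, 0], 0.82],
  [[0.055, 0, 0], [0, 0, 0], 0.82],
  [[0.055, 0, 0], [0, 0, 0], 0.82],
  [[0.055, 0, 0], [0, 0, 0], 0.82],
  [[0.055, 0, 0], [0, 0, 0], 0.82],
  [[0.055, 0, 0], [0, 0, 0], 0.82],
  [[0.055, 0, 0], [0, 0, 0], 0.82],
  [[0.055, 0, 0], [0, 0, 0], 0.82],
  [[0.055, 0, 0], [0, 0, 0], 0.82],
  [[0.055, 0, 0], [0, 0, 0], 0.82],
  [[0.055, 0, 0], [0, 0, 0], 0.82],
  [[0.055, 0, 0], [0, 0, 0], 0.82],
  [[0.055, 0, 0], [0, 0, 0], 0.82],
  [[0, 0, 0], [0, 0, 0], 0.82],
  [[0, 0, 0], [0, 0, 0], 0.82],
])

```text
clock: 6.5
tool_pos: [0.6337, 0.1886, 0.0517]
eef_rot: [[-0.002, 1.0, -0.0], [1.0, 0.002, -0.0], [-0.0, -0.0, -1.0]]
contact_force: [0.9, -0.1, -0.2]
gripper_width: 0.182
gripper_force: 0.0
```

```bash
cat >> h.py <<'E'
def caps():
    d=grab_frame('side'); m=cv2.inRange(cv2.cvtColor(d['frame'],cv2.COLOR_RGB2HSV),(3,170,70),(16,255,255))
    k,_,st,c=cv2.connectedComponentsWithStats(m)
    for i in range(1,k):
        if st[i,4]>15 and c[i][1]>60: print(st[i,4],c[i].round(1),'on box',ray(d,*c[i],.045).round(3),'in tray',ray(d,*c[i],.014).round(3))
E
python3 -c "
from h import *
caps()"
```

```text
99 [263.  182.8] on box [0.513 0.032 0.045] in tray [0.519 0.006 0.014]
112 [278.6 210.8] on box [0.456 0.105 0.045] in tray [0.459 0.082 0.014]
139 [189.1 244.3] on box [0.621 0.248 0.045] in tray [0.632 0.231 0.014]
```

Call:
servo_tool([
  [[0, 0, -0.17], [0, 0, 0], 0.82],
  [[0, 0, -0.17], [0, 0, 0], 0.82],
  [[0, 0, -0.17], [0, 0, 0], 0.82],
  [[0, 0, -0.17], [0, 0, 0], 0.82],
  [[-0.142, -0.197, 0], [0, 0, 0], 0.82],
  [[-0.142, -0.197, 0], [0, 0, 0], 0.82],
  [[-0.142, -0.197, 0], [0, 0, 0], 0.82],
  [[-0.142, -0.197, 0], [0, 0, 0], 0.82],
  [[-0.142, -0.197, 0], [0, 0, 0], 0.82],
  [[-0.142, -0.197, 0], [0, 0, 0], 0.82],
  [[0, 0, 0], [0, 0, 0], 0.82],
  [[0, 0, 0], [0, 0, 0], 0.82],
])

```text
clock: 7.75
tool_pos: [0.4565, 0.0599, 0.154]
eef_rot: [[0.0, 1.0, 0.001], [1.0, -0.0, 0.0], [0.0, 0.001, -1.0]]
contact_force: [0.6, 0.4, 0.4]
gripper_width: 0.179
gripper_force: 0.0
```

Call:
servo_tool([
  [[0, 0, 0.2], [0, 0, 0], 0.82],
  [[0, 0, 0.2], [0, 0, 0], 0.82],
  [[0, 0, 0.2], [0, 0, 0], 0.82],
  [[0, 0, 0.08], [0, 0, 0], 0.82],
  [[0, 0, 0], [0, 0, 0], 0.82],
])

```text
clock: 8.25
tool_pos: [0.4558, 0.0607, 0.0502]
eef_rot: [[-0.002, 1.0, -0.004], [1.0, 0.002, 0.0], [0.0, -0.004, -1.0]]
contact_force: [0.7, 0.2, -0.7]
gripper_width: 0.18
gripper_force: 0.0
```

Call:
servo_tool([
  [[0.054, 0, 0], [0, 0, 0], 0.82],
  [[0.054, 0, 0], [0, 0, 0], 0.82],
  [[0.054, 0, 0], [0, 0, 0], 0.82],
  [[0.054, 0, 0], [0, 0, 0], 0.82],
  [[0.054, 0, 0], [0, 0, 0], 0.82],
  [[0.054, 0, 0], [0, 0, 0], 0.82],
  [[0.054, 0, 0], [0, 0, 0], 0.82],
  [[0.054, 0, 0], [0, 0, 0], 0.82],
  [[0.054, 0, 0], [0, 0, 0], 0.82],
  [[0.054, 0, 0], [0, 0, 0], 0.82],
  [[0.054, 0, 0], [0, 0, 0], 0.82],
  [[0.054, 0, 0], [0, 0, 0], 0.82],
  [[0.054, 0, 0], [0, 0, 0], 0.82],
  [[0.054, 0, 0], [0, 0, 0], 0.82],
  [[0.054, 0, 0], [0, 0, 0], 0.82],
  [[0.054, 0, 0], [0, 0, 0], 0.82],
  [[0, 0, 0], [0, 0, 0], 0.82],
  [[0, 0, 0], [0, 0, 0], 0.82],
])

```text
clock: 10.05
tool_pos: [0.4564, 0.1902, 0.0518]
eef_rot: [[-0.002, 1.0, -0.0], [1.0, 0.002, -0.0], [-0.0, -0.0, -1.0]]
contact_force: [0.2, -0.7, -0.5]
gripper_width: 0.181
gripper_force: 0.0
```

```bash
python3 -c "
from h import *
caps()"
```

```text
99 [167.7 165.7] on box [0.763 0.046 0.045] in tray [0.78  0.02  0.014]
137 [189.1 244.2] on box [0.621 0.248 0.045] in tray [0.632 0.231 0.014]
146 [264.9 263.8] on box [0.452 0.247 0.045] in tray [0.455 0.231 0.014]
```

Call:
servo_tool([
  [[0, 0, -0.17], [0, 0, 0], 0.82],
  [[0, 0, -0.17], [0, 0, 0], 0.82],
  [[0, 0, -0.17], [0, 0, 0], 0.82],
  [[0, 0, -0.17], [0, 0, 0], 0.82],
  [[-0.189, 0.049, 0], [0, 0, 0], 0.82],
  [[-0.189, 0.049, 0], [0, 0, 0], 0.82],
  [[-0.189, 0.049, 0], [0, 0, 0], 0.82],
  [[-0.189, 0.049, 0], [0, 0, 0], 0.82],
  [[-0.189, 0.049, 0], [0, 0, 0], 0.82],
  [[-0.189, 0.049, 0], [0, 0, 0], 0.82],
  [[-0.189, 0.049, 0], [0, 0, 0], 0.82],
  [[0, 0, 0], [0, 0, 0], 0.82],
  [[0, 0, 0], [0, 0, 0], 0.82],
])

```text
clock: 11.4
tool_pos: [0.508, -0.009, 0.1536]
eef_rot: [[0.001, 1.0, -0.001], [1.0, -0.001, 0.0], [0.0, -0.001, -1.0]]
contact_force: [-0.3, 0.1, -0.1]
gripper_width: 0.178
gripper_force: 0.0
```

```bash
python3 -c "
from h import *
caps()"
```

```text
70 [166.5 165.1] on box [0.767 0.045 0.045] in tray [0.784 0.019 0.014]
101 [263.  182.8] on box [0.513 0.032 0.045] in tray [0.519 0.006 0.014]
139 [189.1 244.2] on box [0.621 0.247 0.045] in tray [0.632 0.231 0.014]
146 [264.9 263.8] on box [0.452 0.247 0.045] in tray [0.455 0.231 0.014]
```

Call:
servo_tool([
  [[0, 0, 0.2], [0, 0, 0], 0.82],
  [[0, 0, 0.2], [0, 0, 0], 0.82],
  [[0, 0, 0.2], [0, 0, 0], 0.82],
  [[0, 0, 0.07], [0, 0, 0], 0.82],
  [[0, 0, 0], [0, 0, 0], 0.82],
  [[0.05, 0, 0], [0, 0, 0], 0.82],
  [[0.05, 0, 0], [0, 0, 0], 0.82],
  [[0.05, 0, 0], [0, 0, 0], 0.82],
  [[0, 0, 0], [0, 0, 0], 0.82],
])

```text
clock: 12.35
tool_pos: [0.509, 0.0152, 0.0544]
eef_rot: [[-0.003, 1.0, 0.002], [1.0, 0.003, 0.0], [0.0, 0.002, -1.0]]
contact_force: [-0.2, 0.4, -0.2]
gripper_width: 0.182
gripper_force: 0.0
```

```bash
python3 - <<'E'
from h import *
d=snap('side','c.png'); c=d['frame'][120:270,150:350]; cv2.imwrite('pics/s4.png',cv2.cvtColor(cv2.resize(c,(800,600),interpolation=cv2.INTER_CUBIC),cv2.COLOR_RGB2BGR))
E
```

```text
(no output)
```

View pics/s4.png

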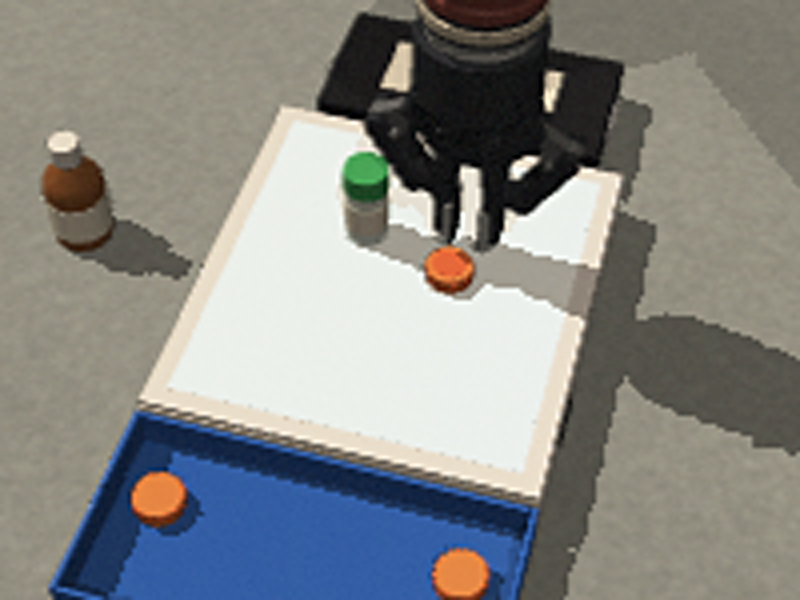

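Two caps lie in the tray at crop (159,498) and (461,575). The third, at (449,270), is moving ahead of the fingers, and the vial is still at (366,200). I'll continue.

Call:
servo_tool([
  [[0.055, 0, 0], [0, 0, 0], 0.82],
  [[0.055, 0, 0], [0, 0, 0], 0.82],
  [[0.055, 0, 0], [0, 0, 0], 0.82],
  [[0.055, 0, 0], [0, 0, 0], 0.82],
  [[0.055, 0, 0], [0, 0, 0], 0.82],
  [[0.055, 0, 0.006], [0, 0, 0], 0.82],
  [[0.055, 0, 0.006], [0, 0, 0], 0.82],
  [[0.055, 0, 0], [0, 0, 0], 0.82],
  [[0.055, 0, 0], [0, 0, 0], 0.82],
  [[0.055, 0, 0], [0, 0, 0], 0.82],
  [[0, 0, 0], [0, 0, 0], 0.82],
])

```text
clock: 13.5
tool_pos: [0.5081, 0.0977, 0.0515]
eef_rot: [[-0.003, 1.0, 0.0], [1.0, 0.003, 0.0], [0.0, 0.0, -1.0]]
contact_force: [0.4, -0.3, -0.4]
gripper_width: 0.182
gripper_force: 0.0
```

```bash
python3 -c "
from h import *
caps()"
```

```text
90 [167.6 165.1] on box [0.764 0.044 0.045] in tray [0.781 0.018 0.014]
117 [255.5 213. ] on box [0.506 0.127 0.045] in tray [0.511 0.105 0.014]
138 [189.2 244.3] on box [0.621 0.248 0.045] in tray [0.632 0.231 0.014]
146 [264.9 263.8] on box [0.452 0.247 0.045] in tray [0.455 0.231 0.014]
```

Centred; finish the push, then lift clear.

Call:
servo_tool([
  [[0.055, 0, 0], [0, 0, 0], 0.82],
  [[0.055, 0, 0], [0, 0, 0], 0.82],
  [[0.055, 0, 0], [0, 0, 0], 0.82],
  [[0.055, 0, 0], [0, 0, 0], 0.82],
  [[0.055, 0, 0], [0, 0, 0], 0.82],
  [[0.055, 0, 0], [0, 0, 0], 0.82],
  [[0.055, 0, 0], [0, 0, 0], 0.82],
  [[0.055, 0, 0], [0, 0, 0], 0.82],
  [[0.055, 0, 0], [0, 0, 0], 0.82],
  [[0.055, 0, 0], [0, 0, 0], 0.82],
  [[0.055, 0, 0], [0, 0, 0], 0.82],
  [[0, 0, 0], [0, 0, 0], 0.82],
  [[0, 0, 0], [0, 0, 0], 0.82],
  [[0, 0, -0.2], [0, 0, 0], 0.82],
  [[0, 0, -0.2], [0, 0, 0], 0.82],
  [[0, 0, -0.2], [0, 0, 0], 0.82],
  [[0, 0, -0.2], [0, 0, 0], 0.82],
  [[0, 0, 0], [0, 0, 0], 0.82],
  [[0, 0, 0], [0, 0, 0], 0.82],
])

```text
clock: 15.45
tool_pos: [0.5084, 0.1872, 0.1723]
eef_rot: [[-0.001, 1.0, 0.002], [1.0, 0.001, 0.0], [0.0, 0.002, -1.0]]
contact_force: [0.6, -0.1, -0.2]
gripper_width: 0.181
gripper_force: 0.0
```

```bash
python3 -c "
from h import *
caps(); snap('side','end.png')"
```

```text
93 [167.7 165.2] on box [0.764 0.044 0.045] in tray [0.781 0.018 0.014]
138 [189.2 244.3] on box [0.621 0.248 0.045] in tray [0.632 0.231 0.014]
143 [242.4 257.7] on box [0.501 0.247 0.045] in tray [0.506 0.23  0.014]
146 [264.9 263.8] on box [0.452 0.247 0.045] in tray [0.455 0.231 0.014]
```

View pics/end.png

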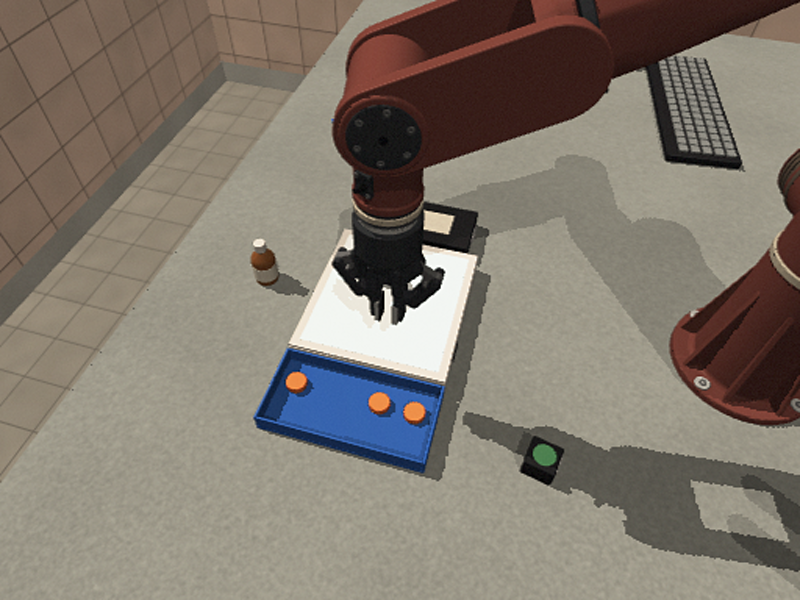

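All three caps lie in the tray at (297,382), (379,403) and (414,412), and the bottle, cube and case are in place. The gripper hides the vial here, but it was unmoved in the last view and no contact force has shown since.

```bash
python3 -c "
from workcell import *
print(finish_job())"
```

```text
the job is handed in; nothing more can be done
None
```

I swept all three caps into the tray and handed the job in at about 15.5 s. The oil bottle, filter cube and slide case look undisturbed, but the gripper hid the vial in the last picture; it stood unmoved in the view before, no contact force showed after that, and no verdict came back.

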